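Lock the jar turntable and hold the lid gauge on the red dot

TASK

Slide the black transport-lock grip on the turntable's base all the way to its end stop on the green-marked side (the robot's left), and only then lift the blue spring gauge out of its leaning wooden stand. Hold the gauge upright with the tip of its plunger on the red dot on the lid of the jar on the turntable, pressing gently so that the plunger is pushed about half-way in and never hard. Finish while still holding it there, with the jar standing where it was, the lock still at its end stop and the other things on the table left alone.

Things in the scene. Friction and masses are not known exactly. Their poses are not given: they have to be found in the camera images.
- turntable: fixed aluminium turntable. Origin: on the table under the disc's axis; x runs from the lock side towards the disc, y is the way the lock slides, z up. Base plate 250 x 180 x 8 mm (x from -160 to +90). Disc 170 mm across, its top 40 mm above the table, turns stiffly by itself; the jar stands at its middle. The lock track (110 mm long, along y) lies at x = -128 mm
- lock_top (a point): centre of the top of the black lock grip, a block 28 mm (turntable x) by 20 mm (turntable y) by 40 mm tall, its top 62 mm above the table; the track under it is 22 mm above the table. The jar's wall is about 90 mm away from it. A green mark on the base plate lies beside the locked end, an orange one beside the open end
- lock (a joint): position of the lock grip in m along turntable +y: starts between 0 and 0.02, end stop (locked) at 0.060; needs about 2 N, stays where it is left
- jar: loose stubby green glass jar, 72 mm across, 85 mm tall, 0.4 kg or so, white plastic lid 68 mm across; it stands upright on the turntable disc, the lid's top 125 mm above the table. Origin: centre of its underside, z up
- dot (a point): centre of the red dot (20 mm across, flush) on top of the jar's lid, 18 mm off the lid's centre, any direction. z up
- stand: fixed dark wooden gauge stand, foot 120 x 96 mm. Origin: centre of the foot's underside. Its 66 x 66 x 16 mm top plate leans 25 degrees to the stand's front (-x), and has a square hole (20.5 mm) in which the gauge's 18 mm square barrel hangs by its collar; its two side legs reach 100 mm above the table
- stand_top (a point): centre of the top face of the stand's leaning plate, 100 mm above the table
- gauge_grip (a point): middle of the blue grip of the loose spring gauge. Gauge z runs along its axis, from plunger to grip end; in the stand z leans 25 degrees from vertical towards the stand's -x. The grip is a block 34 mm (x) by 24 mm (y), from 33 mm below this point to 27 mm above it along z; a round dial 28 mm across sticks out 6 mm from its -x face. Take it out by pulling 75 mm or more along its axis
- tip (a point): tip of the gauge's plunger (8 mm thick round-nosed steel pin on the gauge's axis), 114 mm below gauge_grip when not pressed
- plunger (a joint): how far the plunger is pushed in, m: 0 free, 0.014 bottomed out; spring of 1.2 N at 0 rising to 5.4 N at 0.014
- gauge: the same gauge (about 0.18 kg); origin on its axis 84 mm below gauge_grip (lower end of the barrel), same axes. From the origin along z: 18 mm square barrel 0 to 45 mm, collar 42 mm across 45 to 51 mm, blue grip 51 to 111 mm; the plunger sticks out 30 mm below the origin
- olive_jar: bystander: tall clear glass jar, 84 mm across, 210 mm tall; origin at the underside's centre
- mustard_a: bystander: stubby mustard jar with brass lid, 66 mm across, 76 mm tall; origin at the underside's centre
- mustard_b: bystander: stubby mustard jar with black lid, 66 mm across, 76 mm tall; origin at the underside's centre
- cap_bowl: bystander: white plastic cap bowl, 150 mm across, 55 mm tall; origin at the underside's centre

How it is judged:
By the outcome, as a careful person would: the job done as asked, in the order asked, and still so for the second after the job is handed in, while the arm keeps its last pose, push and grip.
It also fails if it takes over 56 s, if anything falls off the work surface, if the arm or the gripper's body presses on something with over 40 N, if the wrist force passes 120 N, or if a joint passes its speed limit or range.

ROBOT

A 6-joint arm with a two-finger parallel gripper is mounted at the origin on the work surface. World frame = base frame: x ahead of the robot, y to its left, z up, the work surface at z = 0. Lengths are in m, angles in degrees, forces in N, time in s.
With the tool pointing down it reaches from about 0.35 to 0.775 m from the base axis. Payload 7.3 kg.
Tool frame: the origin (TCP) lies at the very end of the fingers, on their centre line; the grasp point (between the pads) lies 19 mm behind it; z points along the fingers, y is the line along which they close (so a half turn about z gives the same grasp; the last joint's range is limited). The gripper opens to 92 mm and grips with 3 to 60 N. Pads are 19 mm wide; open, the fingers measure 130 mm over their backs; the gripper's body (75 mm by 190 mm) begins 47 mm behind the grasp point.
Start: joints at [-84.168, 19.595, 87.324, -0, 73.075, -8.365], TCP at [0.129, -0.509, 0.227] pointing down, gripper open.
Joint ranges: [-145.02, 145.02], [-44.19, 115.74], [2.07, 154.8], [-57.11, 237.11], [16.16, 152.29], [-177.93, 177.93]. Speed limits (degrees/s): [147.25, 147.25, 180, 180, 180, 180].

INTERFACE

Orientations are given as a 3x3 rotation matrix whose columns are the frame's x, y, z axes.
In Python, from rig import robot gives the robot as it stands.
- The arm moves only by the shell command python3 -m pendant 'ROWS' [FORCE]. ROWS is JSON, a list of rows, each an object with "twist": the turn, a rotation vector about the tool's x, y, z as a fraction of full scale, a list of three; "translation": the shift along the tool's x, y, z as a fraction of full scale, a list of three; "hand": the closure, from -1 (fully open) to 1 (shut). In form: [{"twist": [ax, ay, az], "translation": [x, y, z], "hand": hand}, ...]. A call has 1 to 20 rows; each row is the pose to reach, as a shift and turn from the pose commanded when the call began, along the tool's axes at that moment, turning the shorter way round; what a row does not reach only later rows make up. Full scale, the value 1, is 500 mm for a shift and 180 degrees for a turn. A row lasts 1/12 s, in which the tool goes at most 41.7 mm and 7.16 degrees, less where a joint would pass 70% of its speed; a pose out of reach is approached as far as the arm can. A call with a number of a shift or a turn outside -1 to 1 is refused whole. A call with a gripper value outside its range is refused whole. The fingers move at their own pace and stop on an object; FORCE is the grip in N (left out, the last holds). Time passes only in rows, so rows that repeat a pose let the fingers close. It gives the time, the measured TCP pose, the force, the opening and the grip force at its end, in the units of the state.
- robot.get_obs(): the state, without advancing time (a new reading comes with each control period).
- robot.get_image(name): name is "scene" or "top" or "wrist"; returns the picture (420x560x3 uint8, blue, green, red); there is no depth.
- robot.calibration(name): a dict with "K" (3x3 intrinsics, pixels), "extrinsics" (4x4, takes a point from camera to world coordinates). Camera axes: x right, y down, z forward; pixel columns grow to the right and rows downward; lengths in m; the calibration is good to about 2 mm. A picture is of the moment at which its call begins: read the wrist's pose just before it. calibration takes no time and is no camera call; for the wrist camera it gives the pose at the moment of the call.
- robot.finish_job(): hands the job in; it is judged then, once.
The state is a dict: "time": time; "joint_positions": joint angles; "joint_vel": joint speeds; "joint_efforts": joint torques, N m; "eef_pos": TCP position; "tcp_rot": TCP orientation; "ft_force": force on the tool from outside, world axes, zero at the start; "wrist_torque": the same for the moment, N m; "width": opening from 0.0 (shut) to 1.0 (fully open); "finger_force": force on a finger pad.
Only numpy, scipy, OpenCV 4.12 (cv2) and the standard library are available. Lean on these libraries where they do the work, as an engineer would, in place of code of your own. Each camera call takes 0.05 s, during which the arm holds its last target. There are 200 camera calls.

## Working session

There is one attempt and no reset: what is moved stays moved. The work goes in short steps, Python scripts to look and compute and a shell command to move; the robot and the scene stay as the last step left them, time stands still between calls to the robot, and variables do not carry over. Pictures are saved under pics/ and viewed, at most 10 in all, crops included, and the job is handed in when it is done.

```bash
ls; mkdir -p pics
python3 - <<'E'
from rig import robot
import cv2
for n in("scene","top"):
    cv2.imwrite(f"pics/{n}0.png",robot.get_image(n)); c=robot.calibration(n); print(n,c)
print(robot.get_obs())
E
```

```text
pics
scene {'K': array([[386.95834059,   0.        , 283.05173542],
       [  0.        , 386.95834059, 207.8740628 ],
       [  0.        ,   0.        ,   1.        ]]), 'extrinsics': array([[-0.77655546,  0.45521589, -0.43559168,  1.09801272],
       [ 0.62993975,  0.54810209, -0.55023632,  0.73386256],
       [-0.01172761, -0.70168554, -0.71239025,  1.07060683],
       [ 0.        ,  0.        ,  0.        ,  1.        ]])}
top {'K': array([[505.84964937,   0.        , 272.75175984],
       [  0.        , 505.84964937, 213.01155353],
       [  0.        ,   0.        ,   1.        ]]), 'extrinsics': array([[-0.00772026, -0.98096183,  0.19404711,  0.22089416],
       [-0.99993655,  0.0091651 ,  0.00654912,  0.00315292],
       [-0.0082029 , -0.19398424, -0.98097035,  1.60898208],
       [ 0.        ,  0.        ,  0.        ,  1.        ]])}
{'time': 0.1, 'joint_positions': array([-8.41681251e+01,  1.96321288e+01,  8.73704332e+01,  8.85603126e-05,
        7.30747515e+01, -8.36538953e+00]), 'joint_vel': array([ 0.01415009, -0.06914777, -0.10196593,  0.14237967,  0.09305198,
        0.00533517]), 'joint_efforts': array([ 1.37299503e-03, -4.32005739e+01, -2.44692993e+01,  7.18665076e-02,
        5.25779079e-02, -5.07903155e-05]), 'eef_pos': array([ 0.12874608, -0.50860532,  0.22612538]), 'tcp_rot': array([[ 9.69457185e-01,  2.45260572e-01, -1.35638487e-04],
       [ 2.45260530e-01, -9.69456276e-01,  1.34254025e-03],
       [ 1.97776607e-04, -1.33480206e-03, -9.99999090e-01]]), 'ft_force': array([ 0.80775276,  0.0311027 , -1.32866658]), 'wrist_torque': array([0.02588128, 0.0092118 , 0.00687743]), 'finger_force': 0.0, 'width': 1.0015712155151189}
```

View pics/top0.png

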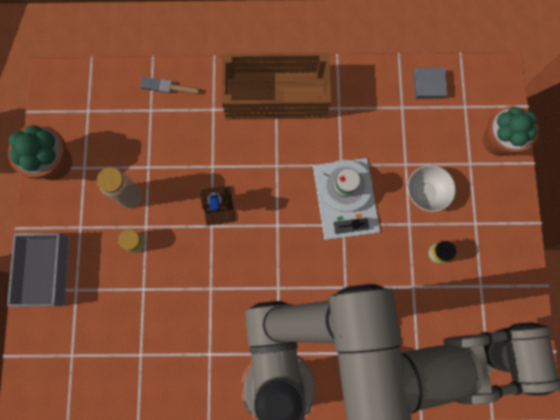

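View pics/scene0.png

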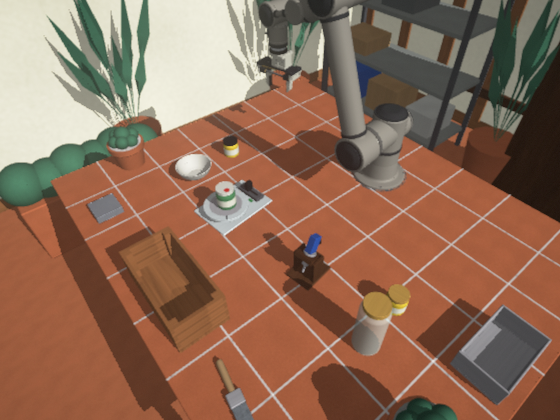

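The top view shows the turntable around (347,190), the red dot near (343,180), the lock near (358,225) and the stand near (217,205). The scene view shows the jar at (226,195) and the gauge at (313,245). I'll enlarge these areas in one mosaic.

Run:
```python
import cv2,numpy as np
t=cv2.imread("pics/top0.png");s=cv2.imread("pics/scene0.png")
def c(im,x,y,w=80,h=60*1):
    a=cv2.resize(im[y:y+h,x:x+w],(400,300),interpolation=cv2.INTER_CUBIC)
    a=np.clip(a*1.4,0,255).astype(np.uint8)
    for k in range(0,w,10): cv2.putText(a,str(x+k),(k*5,8),0,.3,(255,255,255)); cv2.line(a,(k*5,10),(k*5,14),(255,255,255))
    for k in range(0,h,10): cv2.putText(a,str(y+k),(0,k*5+4),0,.3,(255,255,255))
    return a
m=np.vstack([np.hstack([c(t,308,156,112,84),c(t,180,175)]),np.hstack([c(s,190,165),c(s,275,230)])])
# left-top scale 400/112
cv2.imwrite("pics/m1.png",m)
```

```text
(no output)
```

View pics/m1.png

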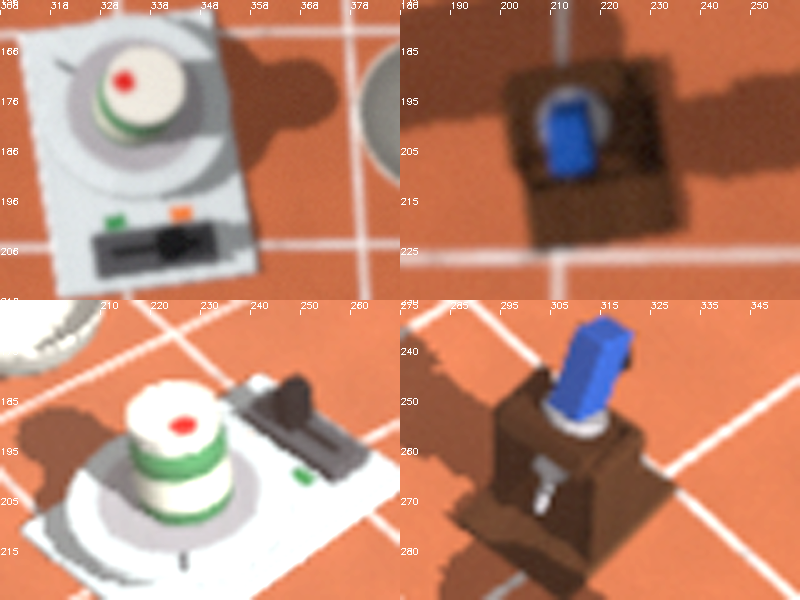

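The mosaic gives these full-image pixels in the top view: dot (342.7,178.7), lid centre (348.9,180.1), lock top (356.2,223.2), and base corners (314.2,166.6), (368.2,159.4), (380.2,232.2), (324,239.4). The gauge leans towards the robot, with its grip near (213.5,203) in the top view and (313.5,245) in the scene view.

```bash
cat > h.py <<'E'
import numpy as np
from rig import robot
def cal(n):
    c=robot.calibration(n); return np.array(c["K"]),np.array(c["extrinsics"])
def ray(C,p):
    K,E=C; d=E[:3,:3]@np.linalg.solve(K,[p[0],p[1],1.]); return E[:3,3],d
def plane(C,p,z):
    o,d=ray(C,p); return o+d*(z-o[2])/d[2]
def proj(C,X):
    K,E=C; q=K@(E[:3,:3].T@(np.asarray(X)-E[:3,3])); return q[:2]/q[2]
def tri(C1,p1,C2,p2):
    o1,d1=ray(C1,p1);o2,d2=ray(C2,p2)
    t=np.linalg.lstsq(np.c_[d1,-d2],o2-o1,rcond=None)[0]
    a,b=o1+t[0]*d1,o2+t[1]*d2; return (a+b)/2,np.linalg.norm(a-b)
E
python3 - <<'E'
from h import *
np.set_printoptions(precision=4,suppress=True)
T=cal("top");S=cal("scene")
print("dot",plane(T,(342.7,178.7),.125),plane(S,(190+183/5,165+125/5),.125))
print("lid",plane(T,(348.9,180.1),.125),plane(S,(190+175/5,165+110/5),.125))
print("lock",plane(T,(356.2,223.2),.062),plane(S,(190+294/5,165+85/5),.06))
c=[plane(T,p,.008) for p in((314.2,166.6),(368.2,159.4),(380.2,232.2),(324,239.4))]
print(c,[np.linalg.norm(c[i]-c[i-1]) for i in range(4)]);m=sum(c)/4
u=c[0]-c[3]+c[1]-c[2];u/=np.linalg.norm(u);print("axis",u,"origin",m+.035*u,"yaw",np.degrees(np.arctan2(u[1],u[0])))
print("gripmid",tri(T,(213.6,203),S,(313.8,244)))
print("gripend",tri(T,(213.6,208),S,(316.6,235.8)))
print("collar",tri(T,(214.2,199),S,(275+178/5,230+118*0+ (415-300)/5)))
E
python3 - <<'E'
from rig import robot
c=robot.calibration("wrist");o=robot.get_obs()
import numpy as np
R=o["tcp_rot"];E=c["extrinsics"]
print(c["K"]);print(R.T@E[:3,:3]);print(R.T@(E[:3,3]-o["eef_pos"]))
E
```

```text
dot [ 0.6184 -0.1995  0.125 ] [ 0.6194 -0.1967  0.125 ]
lid [ 0.6138 -0.2181  0.125 ] [ 0.615  -0.2139  0.125 ]
lock [ 0.4923 -0.245   0.062 ] [ 0.4937 -0.2436  0.06  ]
[array([ 0.6917, -0.1235,  0.008 ]), array([ 0.7145, -0.3016,  0.008 ]), array([ 0.4719, -0.3292,  0.008 ]), array([ 0.4502, -0.149 ,  0.008 ])] [np.float64(0.2427769349905316), np.float64(0.17957100437425005), np.float64(0.24415948307700885), np.float64(0.1814297198347598)]
axis [0.994  0.1091 0.    ] origin [ 0.6168 -0.222   0.008 ] yaw 6.263704503358989
gripmid (array([0.5466, 0.1901, 0.1268]), np.float64(0.0007935078089432476))
gripend (array([0.5285, 0.1853, 0.1479]), np.float64(0.005729699489246908))
collar (array([0.564 , 0.1933, 0.0991]), np.float64(0.002918794338193838))
[[311.91165195   0.         276.38286987]
 [  0.         311.91165195 212.67356597]
 [  0.           0.           1.        ]]
[[-1.03473485e-03 -9.53185911e-01 -3.02383115e-01]
 [ 9.99999124e-01 -1.23577638e-03  4.73540636e-04]
 [-8.25050173e-04 -3.02382360e-01  9.53186355e-01]]
[ 0.08221546 -0.00166843 -0.15772382]
```

```bash
R='{"twist":[0,0,0.044],"translation":[0.833,-0.334,-0.048],"hand":-1}'; python3 -m pendant '[{"twist":[0,0,0.044],"translation":[0.833,-0.334,-0.048],"hand":-1},{"twist":[0,0,0.044],"translation":[0.833,-0.334,-0.048],"hand":-1},{"twist":[0,0,0.044],"translation":[0.833,-0.334,-0.048],"hand":-1},{"twist":[0,0,0.044],"translation":[0.833,-0.334,-0.048],"hand":-1},{"twist":[0,0,0.044],"translation":[0.833,-0.334,-0.048],"hand":-1},{"twist":[0,0,0.044],"translation":[0.833,-0.334,-0.048],"hand":-1},{"twist":[0,0,0.044],"translation":[0.833,-0.334,-0.048],"hand":-1},{"twist":[0,0,0.044],"translation":[0.833,-0.334,-0.048],"hand":-1},{"twist":[0,0,0.044],"translation":[0.833,-0.334,-0.048],"hand":-1},{"twist":[0,0,0.044],"translation":[0.833,-0.334,-0.048],"hand":-1},{"twist":[0,0,0.044],"translation":[0.833,-0.334,-0.048],"hand":-1},{"twist":[0,0,0.044],"translation":[0.833,-0.334,-0.048],"hand":-1},{"twist":[0,0,0.044],"translation":[0.833,-0.334,-0.048],"hand":-1},{"twist":[0,0,0.044],"translation":[0.833,-0.334,-0.048],"hand":-1},{"twist":[0,0,0.044],"translation":[0.833,-0.334,-0.048],"hand":-1},{"twist":[0,0,0.044],"translation":[0.833,-0.334,-0.048],"hand":-1}]'
python3 - <<'E'
from h import *; import cv2
C=cal("wrist");im=robot.get_image("wrist");cv2.imwrite("pics/w1.png",im);np.savez("w1.npz",K=C[0],E=C[1])
o=robot.get_obs();print(o["eef_pos"],o["tcp_rot"])
for X in((.4925,-.2445,.062),(.619,-.198,.125),(.6145,-.216,.125)): print(proj(C,X))
E
```

```text
time: 1.43
eef_pos: [0.4907, -0.2458, 0.2507]
tcp_rot: [[0.994, 0.107, -0.0], [0.107, -0.994, -0.0], [-0.0, -0.0, -1.0]]
ft_force: [-0.1, 0.3, 0.6]
width: 1.001
finger_force: 0.0
[ 0.49076428 -0.24583415  0.2507714 ] [[ 9.94212270e-01  1.07433419e-01 -1.52114090e-04]
 [ 1.07433403e-01 -9.94212277e-01 -1.13812962e-04]
 [-1.63461011e-04  9.68121086e-05 -9.99999982e-01]]
[276.66170727 187.5952371 ]
[236.71334539  48.5663986 ]
[258.18293389  57.20860902]
```

View pics/w1.png

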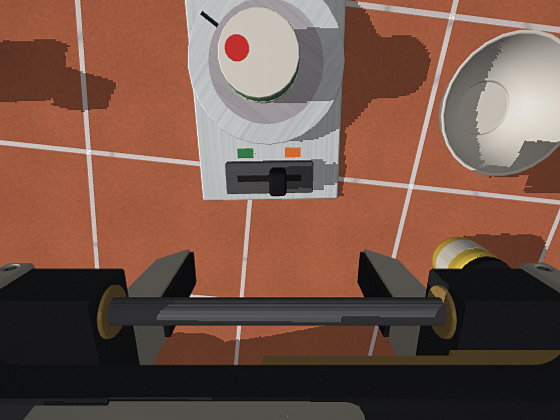

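Wrist view: the dot is at (237,47), within 2 px of its prediction. The lock's top centre is at about (278,185) and the green mark at (245,153), on the robot's left. I'll go down and grip the lock.

```bash
python3 -m pendant '[{"twist":[0,0,0],"translation":[0.009,0.002,0.3],"hand":-1},{"twist":[0,0,0],"translation":[0.009,0.002,0.3],"hand":-1},{"twist":[0,0,0],"translation":[0.009,0.002,0.3],"hand":-1},{"twist":[0,0,0],"translation":[0.009,0.002,0.3],"hand":-1},{"twist":[0,0,0],"translation":[0.009,0.002,0.38],"hand":-1},{"twist":[0,0,0],"translation":[0.009,0.002,0.44],"hand":-1},{"twist":[0,0,0],"translation":[0.009,0.002,0.44],"hand":-1},{"twist":[0,0,0],"translation":[0.009,0.002,0.44],"hand":-1},{"twist":[0,0,0],"translation":[0.009,0.002,0.44],"hand":1},{"twist":[0,0,0],"translation":[0.009,0.002,0.44],"hand":1},{"twist":[0,0,0],"translation":[0.009,0.002,0.44],"hand":1},{"twist":[0,0,0],"translation":[0.009,0.002,0.44],"hand":1},{"twist":[0,0,0],"translation":[0.009,0.002,0.44],"hand":1},{"twist":[0,0,0],"translation":[0.009,0.002,0.44],"hand":1},{"twist":[0,0,0],"translation":[0.009,0.002,0.44],"hand":1},{"twist":[0,0,0],"translation":[0.009,0.002,0.44],"hand":1}]' 10
```

```text
time: 2.82
eef_pos: [0.4962, -0.2455, 0.0308]
tcp_rot: [[0.994, 0.109, 0.0], [0.109, -0.994, -0.0], [0.0, 0.0, -1.0]]
ft_force: [0.2, -0.8, 0.4]
width: 0.471
finger_force: 0.0
```

```bash
python3 -m pendant '[{"twist":[0,0,0],"translation":[0,0,0],"hand":1},{"twist":[0,0,0],"translation":[0,0,0],"hand":1},{"twist":[0,0,0],"translation":[0,0,0],"hand":1},{"twist":[0,0,0],"translation":[0,0,0],"hand":1},{"twist":[0,0,0],"translation":[0,0,0],"hand":1},{"twist":[0,0,0],"translation":[0,0,0],"hand":1},{"twist":[0,0,0],"translation":[0,0,0],"hand":1},{"twist":[0,0,0],"translation":[0,0,0],"hand":1}]' 10
```

```text
time: 3.48
eef_pos: [0.4962, -0.2455, 0.0307]
tcp_rot: [[0.994, 0.109, -0.0], [0.109, -0.994, -0.0], [-0.0, 0.0, -1.0]]
ft_force: [0.1, -0.6, -1.4]
width: 0.217
finger_force: 10.0
```

```bash
python3 -m pendant '[{"twist":[0,0,0],"translation":[0,-0.01,0],"hand":1},{"twist":[0,0,0],"translation":[0,-0.02,0],"hand":1},{"twist":[0,0,0],"translation":[0,-0.03,0],"hand":1},{"twist":[0,0,0],"translation":[0,-0.04,0],"hand":1},{"twist":[0,0,0],"translation":[0,-0.05,0],"hand":1},{"twist":[0,0,0],"translation":[0,-0.06,0],"hand":1},{"twist":[0,0,0],"translation":[0,-0.07,0],"hand":1},{"twist":[0,0,0],"translation":[0,-0.072,0],"hand":1},{"twist":[0,0,0],"translation":[0,-0.074,0],"hand":1},{"twist":[0,0,0],"translation":[0,-0.074,0],"hand":1}]' 25; python3 -m pendant '[{"twist":[0,0,0],"translation":[0,-0.003,0],"hand":1},{"twist":[0,0,0],"translation":[0,-0.006,0],"hand":1},{"twist":[0,0,0],"translation":[0,-0.006,0],"hand":1}]'
```

```text
time: 4.32
eef_pos: [0.4915, -0.2081, 0.0306]
tcp_rot: [[0.994, 0.11, -0.001], [0.11, -0.994, 0.001], [-0.001, -0.001, -1.0]]
ft_force: [-5.2, -0.0, 2.1]
width: 0.217
finger_force: 24.9
time: 4.57
eef_pos: [0.4913, -0.2061, 0.0306]
tcp_rot: [[0.994, 0.11, -0.001], [0.11, -0.994, -0.001], [-0.001, 0.001, -1.0]]
ft_force: [-6.1, -3.9, 1.0]
width: 0.218
finger_force: 24.9
```

```bash
for i in 1; do python3 -m pendant '[{"twist":[0,0,0],"translation":[0,-0.003,0],"hand":1},{"twist":[0,0,0],"translation":[0,-0.003,0],"hand":1}]'; python3 -m pendant '[{"twist":[0,0,0],"translation":[0,-0.003,0],"hand":1},{"twist":[0,0,0],"translation":[0,-0.003,0],"hand":1}]'; done
```

```text
time: 4.73
eef_pos: [0.4913, -0.206, 0.0307]
tcp_rot: [[0.994, 0.11, -0.0], [0.11, -0.994, -0.003], [-0.001, 0.003, -1.0]]
ft_force: [-6.0, -10.3, -1.8]
width: 0.216
finger_force: 24.9
time: 4.9
eef_pos: [0.4913, -0.2059, 0.0307]
tcp_rot: [[0.994, 0.11, 0.0], [0.11, -0.994, -0.005], [-0.0, 0.005, -1.0]]
ft_force: [-7.4, -15.3, -4.7]
width: 0.216
finger_force: 24.9
```

Progress stopped at y = -0.206 while the force rose to 15 N, so the lock is at its end stop. I'll release it and lift.

```bash
python3 -m pendant '[{"twist":[0,0,0],"translation":[0,0,0],"hand":-0.2},{"twist":[0,0,0],"translation":[0,0,0],"hand":-0.2},{"twist":[0,0,0],"translation":[0,0,0],"hand":-0.2},{"twist":[0,0,0],"translation":[0,0,0],"hand":-0.2},{"twist":[0,0,0],"translation":[0,0,0],"hand":-0.2},{"twist":[0,0,0],"translation":[0,0,0],"hand":-0.2},{"twist":[0,0,0],"translation":[0,0,0],"hand":-0.2},{"twist":[0,0,0],"translation":[0,0,-0.05],"hand":-0.2},{"twist":[0,0,0],"translation":[0,0,-0.12],"hand":-1},{"twist":[0,0,0],"translation":[0,0,-0.2],"hand":-1},{"twist":[0,0,0],"translation":[0,0,-0.28],"hand":-1},{"twist":[0,0,0],"translation":[0,0,-0.36],"hand":-1},{"twist":[0,0,0],"translation":[0,0,-0.44],"hand":-1},{"twist":[0,0,0],"translation":[0,0,-0.44],"hand":-1},{"twist":[0,0,0],"translation":[0,0,-0.44],"hand":-1}]'
cat >> h.py <<'E'
from scipy.spatial.transform import Rotation as Ro
def rows(p,R):
    "shift and turn in pendant units from the measured pose"
    o=robot.get_obs();M=np.array(o["tcp_rot"])
    return np.round(Ro.from_matrix(M.T@R).as_rotvec()/np.pi,4),np.round(M.T@(np.asarray(p)-o["eef_pos"])/.5,4)
def gframe(yaw,lean=25):
    return (Ro.from_euler("z",yaw,degrees=True)*Ro.from_euler("y",-lean,degrees=True)).as_matrix()
def toolof(G): return G@np.diag([1.,-1,-1])
E
python3 - <<'E'
from h import *; import cv2
C=cal("wrist");cv2.imwrite("pics/w2.png",robot.get_image("wrist"))
G=gframe(8);print(rows(np.array([.547,.19,.132])+.14*G[:,2],toolof(G)))
E
```

```text
time: 6.15
eef_pos: [0.4925, -0.2031, 0.2532]
tcp_rot: [[0.994, 0.11, 0.005], [0.11, -0.994, -0.003], [0.005, 0.003, -1.0]]
ft_force: [-0.2, 0.9, -1.1]
width: 0.989
finger_force: 0.0
(array([ 0.0023,  0.1386, -0.0093]), array([ 0.0781, -0.7647, -0.0163]))
```

View pics/w2.png

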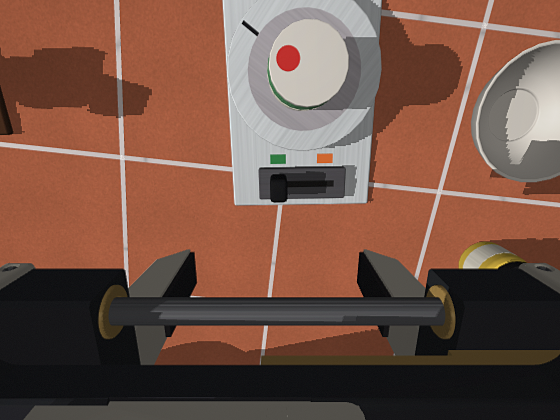

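The lock (278,187) now sits at the green end, with the empty slot to its right, and the dot is at (288,58). I'll move to a tilted pose in front of the gauge.

```bash
python3 -m pendant '[{"twist":[0.002,0.139,-0.009],"translation":[0.078,-0.765,-0.016],"hand":-1},{"twist":[0.002,0.139,-0.009],"translation":[0.078,-0.765,-0.016],"hand":-1},{"twist":[0.002,0.139,-0.009],"translation":[0.078,-0.765,-0.016],"hand":-1},{"twist":[0.002,0.139,-0.009],"translation":[0.078,-0.765,-0.016],"hand":-1},{"twist":[0.002,0.139,-0.009],"translation":[0.078,-0.765,-0.016],"hand":-1},{"twist":[0.002,0.139,-0.009],"translation":[0.078,-0.765,-0.016],"hand":-1},{"twist":[0.002,0.139,-0.009],"translation":[0.078,-0.765,-0.016],"hand":-1},{"twist":[0.002,0.139,-0.009],"translation":[0.078,-0.765,-0.016],"hand":-1},{"twist":[0.002,0.139,-0.009],"translation":[0.078,-0.765,-0.016],"hand":-1},{"twist":[0.002,0.139,-0.009],"translation":[0.078,-0.765,-0.016],"hand":-1},{"twist":[0.002,0.139,-0.009],"translation":[0.078,-0.765,-0.016],"hand":-1},{"twist":[0.002,0.139,-0.009],"translation":[0.078,-0.765,-0.016],"hand":-1},{"twist":[0.002,0.139,-0.009],"translation":[0.078,-0.765,-0.016],"hand":-1},{"twist":[0.002,0.139,-0.009],"translation":[0.078,-0.765,-0.016],"hand":-1},{"twist":[0.002,0.139,-0.009],"translation":[0.078,-0.765,-0.016],"hand":-1}]'
python3 - <<'E'
from h import *; import cv2
C=cal("wrist");im=robot.get_image("wrist")
G=gframe(8);g=np.array([.547,.19,.132])
P=lambda v:proj(C,g+G@np.array(v))
for sx in(-1,1):
    for sy in(-1,1):
        for z in(-.033,.027):
            print((sx,sy,z),P((sx*.017,sy*.012,z)).round(1))
cv2.imwrite("pics/w3.png",im);np.savez("w3.npz",K=C[0],E=C[1])
E
```

```text
time: 7.45
eef_pos: [0.4886, 0.1803, 0.2583]
tcp_rot: [[0.898, 0.135, 0.418], [0.123, -0.991, 0.057], [0.422, 0.0, -0.906]]
ft_force: [-0.1, -0.2, 0.1]
width: 1.001
finger_force: 0.0
(-1, -1, -0.033) [286.9 207.3]
(-1, -1, 0.027) [289.2 226. ]
(-1, 1, -0.033) [265.2 207.4]
(-1, 1, 0.027) [263.1 226.1]
(1, -1, -0.033) [287.1 176.9]
(1, -1, 0.027) [289.5 190. ]
(1, 1, -0.033) [264.7 177. ]
(1, 1, 0.027) [262.5 190.1]
```

View pics/w3.png

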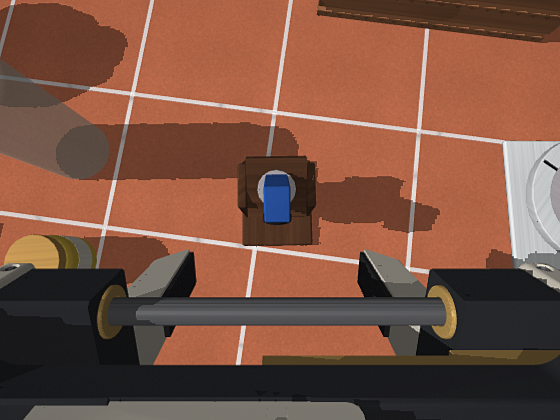

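The gauge sits at (277,198), with the end face spanning about rows 187–223, close to prediction. I'll fit its pose by matching the blue silhouette in all three views.

Run:
```python
from h import *; import cv2
from scipy.optimize import minimize
w=np.load("w3.npz");Cs=[(w["K"],w["E"]),cal("top"),cal("scene")]
fs=["w3","top0","scene0"];rois=[(240,150,320,250),(180,175,260,235),(295,220,335,270)]
ks=[6,8,8];M=[]
for f,r,k in zip(fs,rois,ks):
    im=cv2.imread(f"pics/{f}.png").astype(int)[r[1]:r[3],r[0]:r[2]]
    m=((im[...,0]>im[...,2]*1.6)&(im[...,0]>im[...,1]*1.35)&(im[...,0]>70)).astype(np.uint8)
    n,l,s,_=cv2.connectedComponentsWithStats(m);m=(l==1+np.argmax(s[1:,4])).astype(np.float32)
    ys,xs=np.nonzero(m);print(f,m.sum(),xs.min()+r[0],xs.max()+r[0],ys.min()+r[1],ys.max()+r[1])
    M.append(cv2.resize(m,None,fx=k,fy=k,interpolation=cv2.INTER_LINEAR)>.5)
box=np.array([[a,b,c] for a in(-.017,.017) for b in(-.012,.012) for c in(-.033,.027)])
def ious(p):
    G=gframe(p[3]*100);g=p[:3];r=[]
    for C,m,ro,k in zip(Cs,M,rois,ks):
        q=np.array([(proj(C,g+G@b)-ro[:2]+.5)*k for b in box]).astype(np.float32)
        h=cv2.convexHull(np.round(q).astype(np.int32));z=np.zeros(m.shape,np.uint8);cv2.fillConvexPoly(z,h,1);z=z>0
        r.append((z&m).sum()/(z|m).sum())
    return np.array(r)
W=np.array([2,1,1])
p0=np.array([.547,.19,.132,.08])
best=None
for i in range(4):
    r=minimize(lambda p:-(ious(p)*W).sum(),p0,method="Nelder-Mead",options=dict(initial_simplex=np.vstack([p0]+[p0+np.eye(4)[j]*(.012,.012,.01,.06)[j]*(-1)**(i>>(j%2)) for j in range(4)]),maxiter=300))
    print(r.x.round(4),ious(r.x).round(3))
    if best is None or r.fun<best.fun: best=r
print(best.x)
```

```text
w3 1198.0 263 289 175 221
top0 120.0 209 218 195 209
scene0 198.0 305 320 234 253
[0.5502 0.1903 0.1303 0.0849] [0.949 0.799 0.784]
[0.5498 0.1904 0.1318 0.0889] [0.94  0.801 0.801]
[0.5498 0.1903 0.132  0.0861] [0.939 0.797 0.804]
[0.5501 0.1905 0.1324 0.0908] [0.94  0.796 0.807]
[0.55014386 0.19045888 0.13235767 0.09079439]
```

Run:
```python
from h import *
G=gframe(8.7);g=np.array([.550,.1903,.1338]);print(rows(g-.019*G[:,2],toolof(G)))
```

```text
(array([ 0.0022, -0.    , -0.0046]), array([ 0.0072, -0.0032,  0.3166]))
```

```bash
python3 -m pendant '[{"twist":[0.002,0,-0.005],"translation":[0.007,-0.003,0.08],"hand":-1},{"twist":[0.002,0,-0.005],"translation":[0.007,-0.003,0.16],"hand":-0.4},{"twist":[0.002,0,-0.005],"translation":[0.007,-0.003,0.22],"hand":-0.2},{"twist":[0.002,0,-0.005],"translation":[0.007,-0.003,0.27],"hand":-0.2},{"twist":[0.002,0,-0.005],"translation":[0.007,-0.003,0.3],"hand":-0.2},{"twist":[0.002,0,-0.005],"translation":[0.007,-0.003,0.317],"hand":-0.2},{"twist":[0.002,0,-0.005],"translation":[0.007,-0.003,0.317],"hand":-0.2},{"twist":[0.002,0,-0.005],"translation":[0.007,-0.003,0.317],"hand":0.2},{"twist":[0.002,0,-0.005],"translation":[0.007,-0.003,0.317],"hand":1},{"twist":[0.002,0,-0.005],"translation":[0.007,-0.003,0.317],"hand":1},{"twist":[0.002,0,-0.005],"translation":[0.007,-0.003,0.317],"hand":1},{"twist":[0.002,0,-0.005],"translation":[0.007,-0.003,0.317],"hand":1},{"twist":[0.002,0,-0.005],"translation":[0.007,-0.003,0.317],"hand":1},{"twist":[0.002,0,-0.005],"translation":[0.007,-0.003,0.317],"hand":1},{"twist":[0.002,0,-0.005],"translation":[0.007,-0.003,0.317],"hand":1},{"twist":[0.002,0,-0.005],"translation":[0.007,-0.003,0.317],"hand":1},{"twist":[0.002,0,-0.005],"translation":[0.007,-0.003,0.317],"hand":1},{"twist":[0.002,0,-0.005],"translation":[0.007,-0.003,0.317],"hand":1}]' 10
```

```text
time: 9.0
eef_pos: [0.5582, 0.1916, 0.1175]
tcp_rot: [[0.895, 0.154, 0.419], [0.14, -0.988, 0.063], [0.424, 0.003, -0.906]]
ft_force: [-1.5, -10.0, 5.1]
width: 0.262
finger_force: 10.0
```

```bash
python3 -m pendant '[{"twist":[0,0,0],"translation":[0,0.003,0],"hand":1},{"twist":[0,0,0],"translation":[0,0.003,0],"hand":1},{"twist":[0,0,0],"translation":[0,0.003,0],"hand":1}]' 30; python3 -c "
from h import *
o=robot.get_obs();print(o['wrist_torque'])"
```

```text
time: 9.25
eef_pos: [0.5582, 0.1911, 0.1174]
tcp_rot: [[0.895, 0.154, 0.419], [0.14, -0.988, 0.064], [0.424, 0.001, -0.906]]
ft_force: [-3.8, -4.4, 5.3]
width: 0.255
finger_force: 30.0
[-0.73086759  0.21548123 -0.33511928]
```

```bash
python3 -m pendant '[{"twist":[0,0,0],"translation":[0,0.002,-0.01],"hand":1},{"twist":[0,0,0],"translation":[0,0.002,-0.02],"hand":1},{"twist":[0,0,0],"translation":[0,0.002,-0.03],"hand":1},{"twist":[0,0,0],"translation":[0,0.002,-0.04],"hand":1}]'; python3 -m pendant '[{"twist":[0,0,0],"translation":[0,0,-0.03],"hand":1},{"twist":[0,0,0],"translation":[0,0,-0.06],"hand":1},{"twist":[0,0,0],"translation":[0,0,-0.09],"hand":1},{"twist":[0,0,0],"translation":[0,0,-0.12],"hand":1},{"twist":[0,0,0],"translation":[0,0,-0.16],"hand":1},{"twist":[0,0,0],"translation":[0,0,-0.21],"hand":1},{"twist":[0,0,0],"translation":[0,0,-0.26],"hand":1},{"twist":[0,0,0],"translation":[0,0,-0.26],"hand":1},{"twist":[0,0,0],"translation":[0,0,-0.26],"hand":1},{"twist":[0,0,0],"translation":[0,0,-0.26],"hand":1}]'
python3 - <<'E'
from h import *; import cv2
o=robot.get_obs();C=cal("wrist");im=robot.get_image("wrist");np.savez("w4.npz",K=C[0],E=C[1],p=o["eef_pos"],R=o["tcp_rot"])
s=robot.get_image("scene");S=cal("scene");t=robot.get_image("top")
x,y=proj(S,o["eef_pos"]).astype(int);print(x,y)
a=cv2.resize(im[180:420,130:430],(600,480));
b=cv2.resize(s[max(0,y-50):y+50,max(0,x-35):x+35],(200,286),interpolation=cv2.INTER_CUBIC)
m=np.zeros((480,800,3),np.uint8);m[:,:600]=a;m[:286,600:]=b;cv2.imwrite("pics/m4.png",m)
E
```

```text
time: 9.58
eef_pos: [0.5494, 0.1894, 0.135]
tcp_rot: [[0.895, 0.155, 0.418], [0.141, -0.988, 0.065], [0.423, 0.001, -0.906]]
ft_force: [0.4, 0.0, -2.8]
width: 0.266
finger_force: 30.0
time: 10.42
eef_pos: [0.4949, 0.1808, 0.2516]
tcp_rot: [[0.896, 0.155, 0.417], [0.141, -0.988, 0.064], [0.422, 0.001, -0.907]]
ft_force: [0.2, -0.4, -2.4]
width: 0.258
finger_force: 30.0
326 206
```

View pics/m4.png

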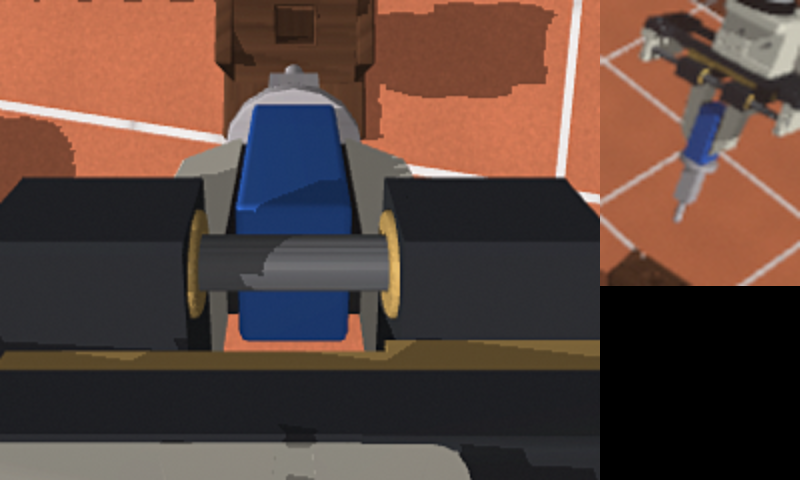

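The gauge is clear of the stand and held square in the fingers. The plunger tip shows at (276,213) in the wrist image and about (319,231) in the scene image. Next I'll fit the gauge's pose in the hand and refine the dot.

Run:
```python
from h import *
from scipy.optimize import least_squares
np.set_printoptions(precision=4,suppress=True)
w=np.load("w4.npz");C=(w["K"],w["E"]);S=cal("scene");p,R=w["p"],w["R"]
ob=[((.017,.012,.027),(237,207)),((.017,-.012,.027),(350,207)),((-.017,.012,.027),(240,340)),((-.017,-.012,.027),(348,340)),((.017,.012,-.033),(252,105)),((.017,-.012,-.033),(334,105)),((0,0,-.114),(292,67))]
def gp(q,v):
    t=np.array(v)*[1,-1,-1];t=Ro.from_euler("y",q[3]).as_matrix()@t+q[:3];return p+R@t
def f(q):
    r=[proj(C,gp(q,v))-(130+u[0]/2-.25,180+u[1]/2-.25) for v,u in ob]+[proj(S,gp(q,(0,0,-.114)))-(318.7,231.3)]
    return np.ravel(r)
s=least_squares(f,[0,0,-.019,0],x_scale=[.01,.01,.01,.1]);print(s.x,np.degrees(s.x[3]),s.fun.round(1))
print("tip tool",R.T@(gp(s.x,(0,0,-.114))-p), "scene tip only dev", s.fun[-2:])
# dot from wrist 1 & 2
w1=np.load("w1.npz");print(plane((w1["K"],w1["E"]),(237,47),.125))
import cv2
for n in("w1","w2"):
    im=cv2.imread(f"pics/{n}.png").astype(int);m=(im[...,2]>150)&(im[...,1]<70)&(im[...,0]<70);m[100:]=0;ys,xs=np.nonzero(m);print(n,m.sum(),xs.mean(),ys.mean())
    if n=="w1":print(plane((w1["K"],w1["E"]),(xs.mean(),ys.mean()),.125))
t=cv2.imread("pics/top0.png").astype(int);m=(t[...,2]>t[...,1]*2.5)&(t[...,2]>150);m[:165]=0;m[190:]=0;m[:,:330]=0;m[:,360:]=0;ys,xs=np.nonzero(m);print(m.sum(),plane(cal("top"),(xs.mean(),ys.mean()),.125))
```

```text
[-0.0022 -0.0015 -0.0158  0.0071] 0.4080973730921653 [-0.6  0.3  0.6  0.3  0.1  0.4 -0.5  0.3  0.6 -1.3 -0.4 -1.3  0.5  1.8
 -1.7  3.2]
tip tool [-0.0014 -0.0015  0.0982] scene tip only dev [-1.6607  3.1828]
[ 0.6202 -0.1982  0.125 ]
w1 494 236.9919028340081 47.392712550607285
[ 0.6199 -0.1982  0.125 ]
w2 462 287.7554112554113 57.904761904761905
12 [ 0.619 -0.199  0.125]
```

Run:
```python
from h import *
G=gframe(6.3,0);print(rows((.6212,-.1995,.275),toolof(G)))
```

```text
(array([-0.0027, -0.1381,  0.0142]), array([0.1395, 0.7903, 0.0125]))
```

```bash
python3 -m pendant '[{"twist":[-0.003,-0.035,0.004],"translation":[0,0.04,-0.03],"hand":1},{"twist":[-0.003,-0.07,0.008],"translation":[0.03,0.1,-0.03],"hand":1},{"twist":[-0.003,-0.1,0.014],"translation":[0.06,0.17,-0.02],"hand":1},{"twist":[-0.003,-0.138,0.014],"translation":[0.08,0.25,0],"hand":1},{"twist":[-0.003,-0.138,0.014],"translation":[0.1,0.33,0.01],"hand":1},{"twist":[-0.003,-0.138,0.014],"translation":[0.12,0.41,0.012],"hand":1},{"twist":[-0.003,-0.138,0.014],"translation":[0.14,0.49,0.012],"hand":1},{"twist":[-0.003,-0.138,0.014],"translation":[0.14,0.57,0.012],"hand":1},{"twist":[-0.003,-0.138,0.014],"translation":[0.14,0.65,0.012],"hand":1},{"twist":[-0.003,-0.138,0.014],"translation":[0.14,0.72,0.012],"hand":1},{"twist":[-0.003,-0.138,0.014],"translation":[0.14,0.77,0.012],"hand":1},{"twist":[-0.003,-0.138,0.014],"translation":[0.14,0.79,0.012],"hand":1},{"twist":[-0.003,-0.138,0.014],"translation":[0.14,0.79,0.012],"hand":1},{"twist":[-0.003,-0.138,0.014],"translation":[0.14,0.79,0.012],"hand":1},{"twist":[-0.003,-0.138,0.014],"translation":[0.14,0.79,0.012],"hand":1},{"twist":[-0.003,-0.138,0.014],"translation":[0.14,0.79,0.012],"hand":1}]'
python3 - <<'E'
from h import *
print(rows((.6212,-.1995,.236),toolof(gframe(6.3,0))),robot.get_obs()["ft_force"])
E
```

```text
time: 11.9
eef_pos: [0.6218, -0.1974, 0.2771]
tcp_rot: [[0.994, 0.112, 0.003], [0.112, -0.994, 0.0], [0.003, 0.0, -1.0]]
ft_force: [-1.0, 0.5, -2.0]
width: 0.259
finger_force: 30.0
(array([ 0.0001, -0.001 ,  0.0008]), array([-0.002 ,  0.0041,  0.0823])) [-1.03018396  0.49818797 -2.04295029]
```

Lower to about 12 mm above the lid, then look from the wrist and the scene.

```bash
python3 -m pendant '[{"twist":[0,-0.001,0.001],"translation":[-0.002,0.004,0.03],"hand":1},{"twist":[0,-0.001,0.001],"translation":[-0.002,0.004,0.06],"hand":1},{"twist":[0,-0.001,0.001],"translation":[-0.002,0.004,0.082],"hand":1},{"twist":[0,-0.001,0.001],"translation":[-0.002,0.004,0.082],"hand":1},{"twist":[0,-0.001,0.001],"translation":[-0.002,0.004,0.082],"hand":1},{"twist":[0,-0.001,0.001],"translation":[-0.002,0.004,0.082],"hand":1}]'
python3 - <<'E'
from h import *; import cv2
o=robot.get_obs();C=cal("wrist");im=robot.get_image("wrist");np.savez("w5.npz",K=C[0],E=C[1],p=o["eef_pos"],R=o["tcp_rot"])
s=robot.get_image("scene");t=robot.get_image("top");cv2.imwrite("pics/s5.png",s);cv2.imwrite("pics/w5.png",im)
tip=o["eef_pos"]+o["tcp_rot"]@[-.0014,-.0012,.097]
print(tip,proj(C,tip),proj(C,(.6198,-.1985,.125)),proj(cal("scene"),tip),proj(cal("scene"),(.6198,-.1985,.125)))
a=cv2.resize(im[150:300,200:350],(500,500),interpolation=cv2.INTER_CUBIC)
b=cv2.resize(s[165:225,195:255],(300,300),interpolation=cv2.INTER_CUBIC)
m=np.zeros((500,800,3),np.uint8);m[:,:500]=a;m[:300,500:]=b;cv2.imwrite("pics/m5.png",m)
E
```

```text
time: 12.4
eef_pos: [0.6215, -0.2007, 0.2373]
tcp_rot: [[0.994, 0.108, 0.002], [0.108, -0.994, -0.001], [0.002, 0.001, -1.0]]
ft_force: [0.6, -0.3, -1.4]
width: 0.259
finger_force: 30.0
[ 0.62016204 -0.19978361  0.14027998] [276.78528407 215.57888358] [275.27233459 210.59191969] [225.43883076 186.50552544] [226.21774129 189.78748188]
```

View pics/m5.png

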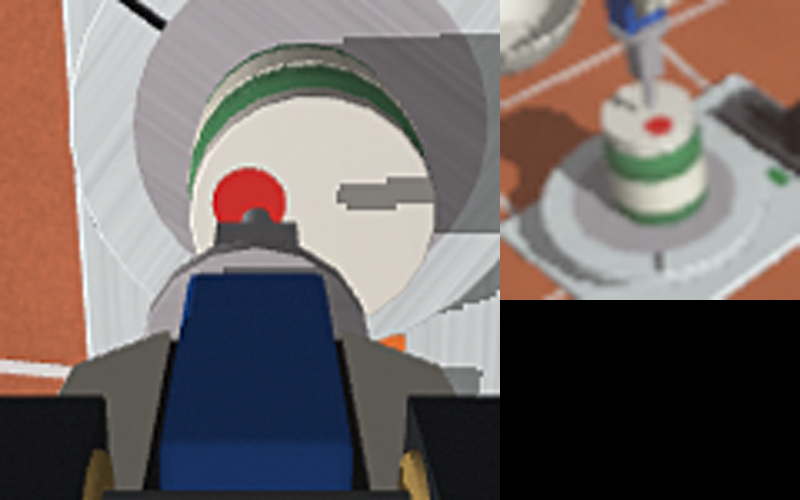

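The wrist picture shows the plunger nose at about (277,213) over the dot centre (275,211). The scene view agrees, so the tip is within 2 mm of the dot. I'll trim the offset and lower in steps, watching force.

```bash
cat > f.py <<'E'
from h import *
F=[];
for i in range(10): robot.get_image("top"); o=robot.get_obs(); F.append(o["ft_force"])
F=np.array(F);print("F",F.mean(0).round(2),(F.std(0)/3).round(2),"pos",o["eef_pos"].round(5),"t",o["time"])
E
python3 f.py
python3 -m pendant '[{"twist":[0,0,0],"translation":[0,-0.0026,0.01],"hand":1},{"twist":[0,0,0],"translation":[-0.0006,-0.0026,0.018],"hand":1},{"twist":[0,0,0],"translation":[-0.0006,-0.0026,0.022],"hand":1},{"twist":[0,0,0],"translation":[-0.0006,-0.0026,0.022],"hand":1},{"twist":[0,0,0],"translation":[-0.0006,-0.0026,0.022],"hand":1}]'; python3 f.py
python3 -m pendant '[{"twist":[0,0,0],"translation":[0,0,0.003],"hand":1},{"twist":[0,0,0],"translation":[0,0,0.006],"hand":1},{"twist":[0,0,0],"translation":[0,0,0.006],"hand":1}]'; python3 f.py
```

```text
F [ 0.29  0.01 -2.29] [0.13 0.07 0.14] pos [ 0.62101 -0.20138  0.23601] t 13.05
time: 13.47
eef_pos: [0.6205, -0.2, 0.2247]
tcp_rot: [[0.994, 0.107, -0.0], [0.107, -0.994, -0.0], [-0.001, 0.0, -1.0]]
ft_force: [0.7, 0.3, -2.0]
width: 0.262
finger_force: 30.0
F [ 0.01  0.08 -2.03] [0.18 0.17 0.11] pos [ 0.62062 -0.20009  0.22512] t 13.9667
time: 14.22
eef_pos: [0.6204, -0.2, 0.2215]
tcp_rot: [[0.994, 0.107, -0.001], [0.107, -0.994, -0.0], [-0.001, 0.0, -1.0]]
ft_force: [0.5, -0.5, -2.4]
width: 0.259
finger_force: 30.0
F [ 0.07 -0.09 -2.24] [0.11 0.16 0.19] pos [ 0.6206  -0.2001   0.22207] t 14.7167
```

```bash
python3 -m pendant '[{"twist":[0,0,0],"translation":[0,0,0.002],"hand":1},{"twist":[0,0,0],"translation":[0,0,0.004],"hand":1},{"twist":[0,0,0],"translation":[0,0,0.004],"hand":1}]' | grep ft; python3 f.py
python3 -m pendant '[{"twist":[0,0,0],"translation":[0,0,0.002],"hand":1},{"twist":[0,0,0],"translation":[0,0,0.004],"hand":1},{"twist":[0,0,0],"translation":[0,0,0.004],"hand":1}]'|grep ft; python3 f.py
```

```text
ft_force: [0.1, -0.1, -1.7]
F [ 0.11  0.21 -2.  ] [0.19 0.14 0.19] pos [ 0.62059 -0.2001   0.22007] t 15.4667
ft_force: [0.9, -0.8, -1.0]
F [ 0.29 -0.06 -0.49] [0.18 0.18 0.14] pos [ 0.62065 -0.20011  0.21809] t 16.2167
```

Contact was made at a TCP height of about 0.2196 m. I'll press 5.5 mm more.

```bash
python3 -m pendant '[{"twist":[0,0,0],"translation":[0,0,0.002],"hand":1},{"twist":[0,0,0],"translation":[0,0,0.004],"hand":1},{"twist":[0,0,0],"translation":[0,0,0.006],"hand":1},{"twist":[0,0,0],"translation":[0,0,0.006],"hand":1}]'|grep ft; python3 f.py
python3 -m pendant '[{"twist":[0,0,0],"translation":[0,0,0.002],"hand":1},{"twist":[0,0,0],"translation":[0,0,0.004],"hand":1},{"twist":[0,0,0],"translation":[0,0,0.005],"hand":1},{"twist":[0,0,0],"translation":[0,0,0.005],"hand":1}]'; python3 f.py
python3 - <<'E'
from h import *; import cv2
im=robot.get_image("wrist");s=robot.get_image("scene")
a=cv2.resize(im[150:300,200:350],(500,500),interpolation=cv2.INTER_CUBIC)
b=cv2.resize(s[165:225,200:260],(300,300),interpolation=cv2.INTER_CUBIC)
m=np.zeros((500,800,3),np.uint8);m[:,:500]=a;m[:300,500:]=b;cv2.imwrite("pics/m6.png",m)
E
```

```text
ft_force: [0.5, -0.5, 0.4]
F [0.6  0.03 0.38] [0.14 0.16 0.13] pos [ 0.62062 -0.20011  0.21508] t 17.05
time: 17.38
eef_pos: [0.6206, -0.2001, 0.2124]
tcp_rot: [[0.994, 0.107, 0.0], [0.107, -0.994, -0.001], [0.0, 0.001, -1.0]]
ft_force: [1.0, -0.1, 1.1]
width: 0.262
finger_force: 30.0
F [ 0.5  -0.31  0.92] [0.2  0.21 0.13] pos [ 0.62063 -0.20013  0.21257] t 17.8833
```

View pics/m6.png

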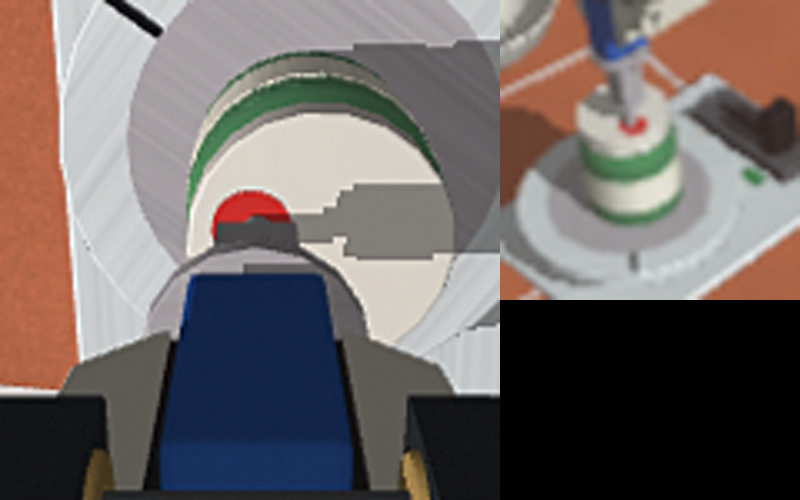

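The plunger tip rests inside the red dot, seen at (632,125) in the scene crop. The force rise of 3.1 N matches half-way compression, the jar is in place and the lock is at the green end. I'll hand in.

```bash
python3 -c "
from rig import robot
print(robot.finish_job())"
```

```text
the job is handed in; nothing more can be done
None
```

I handed the job in with the lock at its green-side end stop and the upright gauge pressing on the red dot, its plunger about half-way in (about 3.1 N); the last pictures showed the jar in place.

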